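Hold a voltage tester on the live terminal of a sloping changeover switch

TASK

The toggle lever on the sloping switch box leans towards one of its two round screw terminals: that one is live. Take the voltage tester out of its wooden stand and hold its sprung tip on the middle of the live terminal, the tester square to the sloping face and pressed gently so that the tip is about half pushed in; keep off the lever and the other terminal, and leave everything else where it is. Finish while still holding the tester there: do not let go or put it back.

Things in the scene. Friction and masses are not known exactly. Their poses are not given: they have to be found in the camera images.
- box: the grey switch box, fixed to the bench, 130 mm deep (x) x 170 mm wide (y), about 50 mm high at its front (-x) edge and 90 mm at its back. Origin: centre of its underside; z up. Its place on the bench and its yaw vary
- face: the white sloping top face of the switch box, tilted 0.35 rad (20 degrees) from level, its low edge towards the box's front. Origin: middle of the face, on the surface, about 68 mm above the bench; z is square to the face, outward (up); y along the box's width to the left, seen from the robot at yaw 0
- terminal_left: left screw terminal: flat round brass head, 22 mm across, on a black ring 26 mm across, fixed to the face 55 mm from its middle towards +y. Origin on the face, axes as the face; the brass top is 11 mm above it
- terminal_right: right screw terminal, the same, 55 mm from the face's middle towards -y
- left_top (a point): centre of the left terminal's brass top, axes as the face
- right_top (a point): centre of the right terminal's brass top, axes as the face
- lever (a joint): toggle lever in the middle of the face, steel stem with a heavy black ball 18 mm across, 51 mm tall; rad, at rest about +0.5 leaning to the left terminal (face +y), -0.5 leaning to the right one (face -y). Its own weight holds it there: it may drop to its side in the first 0.6 s, and a light touch can tip it over
- toggle: the part of the lever that sticks out: stem 9 mm thick and black ball. Origin on the hinge, 2 mm above the face; z along the lever, the ball's centre 40 mm out
- stand: wooden block 70 x 70 x 85 mm high, fixed to the bench, with an upright through hole 27 mm across in which the tester stands. Origin: centre of its underside
- tester: voltage tester, straight round tool 165 mm long, about 100 g, upright in the stand, tip down, collar resting on the block, origin 5 mm above the bench. Origin: point of the tip when out; z from tip to handle end. Along z: steel tip to 14 mm, cone and 22 mm shank to 80, collar 34 mm across to 86, rubber handle 26 mm across to 165 mm (hold at about 128)
- tester_tip (a point): point of the tester's sprung tip (round nose of 3.5 mm radius); moves with the tip
- plunger (a joint): how far the sprung tip is pushed into the tester, m: 0 out, 0.012 against its stop. The push is 0.9 N to start moving and 300 N/m more after that (2.7 N at 6 mm)
- screw_jar: bystander: closed glass jar, 48 mm across, 60 mm high. Origin at its underside
- door_knob: bystander: spare steel door knob on its rose, 64 mm across, 66 mm high. Origin at its underside
- drill: bystander: cordless drill standing on its battery, 195 mm high. Origin at its underside
- spare_plate: bystander: spare white switch plate lying flat, 115 x 70 x 6 mm with a small stub in its middle. Origin at its underside
- lamp_box: bystander: cardboard box 90 x 90 x 110 mm. Origin at its underside
- wood_bowl: bystander: dark wooden bowl, 100 mm across, 50 mm high. Origin at its underside
- screwdriver: bystander: screwdriver lying on the bench
- slat: bystander: oak slat offcut, 220 x 40 x 18 mm. Origin at its underside

How it is judged:
By the outcome, as a careful person would: the job done as asked, in the order asked, and still so for the second after the job is handed in, while the arm keeps its last pose, push and grip.
It also fails if it takes over 38 s, if anything falls off the work surface, if the arm or the gripper's body presses on something with over 40 N, if the wrist force passes 120 N, or if a joint passes its speed limit or range.

ROBOT

A 7-joint arm with a two-finger parallel gripper is mounted at the origin on the work surface. World frame = base frame: x ahead of the robot, y to its left, z up, the work surface at z = 0. Lengths are in m, angles in degrees, forces in N, time in s.
With the tool pointing down it reaches from about 0.425 to 0.875 m from the base axis. Payload 4.7 kg.
Tool frame: the origin (TCP) lies on the centre line of the jaws, within the pads' length; the fingertips stand 14 mm ahead of it and the grasp point (between the pads) lies 5 mm behind it; z points along the fingers, y is the line along which they close (so a half turn about z gives the same grasp; the last joint's range is limited). The gripper opens to 87 mm and grips with 3 to 60 N. Pads are 19 mm wide; open, the fingers measure 117 mm over their backs; the gripper's body (75 mm by 190 mm) begins 51 mm behind the grasp point.
Start: joints at [-65.311, 18.392, -4.016, 83.108, 1.295, 78.541, -3.26], TCP at [0.263, 0.594, 0.206] pointing down, gripper open.
Joint ranges: [-163.93, 163.93], [-17.29, 119.83], [-79.2, 71.16], [3.27, 140.29], [-89.18, 269.18], [5.43, 117.66], [-154.24, 154.24]. Speed limits (degrees/s): [147.25, 147.25, 180, 180, 180, 180, 180].

INTERFACE

Orientations are given as [roll, pitch, yaw] about the fixed x, y, z axes, in that order (R = Rz(yaw) Ry(pitch) Rx(roll)).
In Python, from cell import env gives the robot as it stands.
- The arm moves only by the tool jog_arm, never from a script. Its argument "motion" is a list that holds one entry, the list of rows, each a list of 7 numbers: the shift along the tool's x, y, z in units of 0.1 m (1.0 is 0.1 m), then the turn, a rotation vector about the tool's x, y, z in units of 180 degrees (1.0 is 180 degrees), then the closure, from 0 (fully open) to 1 (shut). A call has 1 to 5 rows; each row is the pose to reach, as a shift and turn from the pose commanded when the call began, along the tool's axes at that moment, turning the shorter way round; what a row does not reach only later rows make up. A row lasts 1/10 s, in which the tool goes at most 50 mm and 8.59 degrees, less where a joint would pass 70% of its speed; a pose out of reach is approached as far as the arm can. A call with a number of a shift or a turn outside -1 to 1 is refused whole. A call with a gripper value outside its range is refused whole. The fingers move at their own pace and stop on an object; "grip_force" is the grip in N (left out, the last holds). Time passes only in rows, so rows that repeat a pose let the fingers close. It gives the time, the measured TCP pose, the force, the opening and the grip force at its end, in the units of the state.
- env.get_obs(): the state, without advancing time (a new reading comes with each control period).
- env.read_camera(name): name is "scene" or "top"; returns (picture, depth): 480x640x3 uint8, red, green, blue; 480x640 float32, m along the optical axis (not along the pixel's ray), 0 where there is no reading.
- env.camera_info(name): a dict with "camera_matrix" (3x3 intrinsics, pixels), "origin" and "orientation" of the camera in the world. Camera axes: x right, y down, z forward; pixel columns grow to the right and rows downward; lengths in m; the calibration is good to about 2 mm. A picture is of the moment at which its call begins. camera_info takes no time and is no camera call.
- env.sign_off(): hands the job in; it is judged then, once.
The state is a dict: "time_s": time; "qpos": joint angles; "joint_velocities": joint speeds; "effort": joint torques, N m; "tool_pos": TCP position; "tool_rot": TCP orientation; "force": force on the tool from outside, world axes, zero at the start; "wrist_torque": the same for the moment, N m; "grip_width": finger opening in m; "grasp_force": force on a finger pad.
Only numpy, scipy, OpenCV 4.12 (cv2) and the standard library are available. Lean on these libraries where they do the work, as an engineer would, in place of code of your own. Each camera call takes 0.05 s, during which the arm holds its last target. There are 200 camera calls.

## Working session

There is one attempt and no reset: what is moved stays moved. The work goes in short steps, Python scripts to look and compute and a tool call to move; the robot and the scene stay as the last step left them, time stands still between calls to the robot, and variables do not carry over. Pictures are saved under pics/ and viewed, at most 10 in all, crops included, and the job is handed in when it is done.

Besides the shell and the picture viewer there is one more tool, called after "Emit:" as a command line: name --argument value ..., lists and objects as JSON in quotes. jog_arm: Moves the arm, as the interface text tells. Shifts and turns lie within -1 to 1; 1 stands for 0.1 m of shift or 180 degrees of turn. Its arguments: {"type":"object","properties":{"motion":{"type":"array","items":{"type":"array","items":{"type":"array","items":{"type":"number"}}}},"grip_force":{"type":"number"}},"required":["motion"]}

```bash
mkdir -p pics; ls; python3 - <<'E'
from cell import env
import cv2,numpy as np
np.set_printoptions(precision=4,suppress=True)
print(env.get_obs())
for n in("scene","top"):
    p,d=env.read_camera(n); cv2.imwrite(f"pics/{n}0.png",p[:,:,::-1]); np.save(f"pics/{n}0.npy",d); print(env.camera_info(n))
E
```

```text
pics
{'time_s': 0.0, 'qpos': array([-65.3138,  18.4414,  -4.0153,  83.1736,   1.2931,  78.5415,
        -3.2592]), 'joint_velocities': array([ 0.0404, -0.053 ,  0.0303, -0.077 ,  0.1334, -0.0173,  0.0297]), 'effort': array([ -0.0008, -49.1282,  -0.4045, -31.2547,  -0.0639,   0.0433,
         0.0002]), 'tool_pos': array([0.2629, 0.5938, 0.2053]), 'tool_rot': array([-179.8886,    0.004 ,  156.1237]), 'force': array([-0.5403, -1.0825, -0.5414]), 'wrist_torque': array([ 0.0273, -0.0104,  0.0037]), 'grasp_force': 0.0, 'grip_width': 0.08722004338113623}
{'camera_matrix': array([[556.146 ,   0.    , 313.087 ],
       [  0.    , 556.146 , 236.0173],
       [  0.    ,   0.    ,   1.    ]]), 'origin': array([1.1039, 0.7752, 0.9976]), 'orientation': array([-134.2164,    0.8048,  144.9014])}
{'camera_matrix': array([[518.9532,   0.    , 317.9074],
       [  0.    , 518.9532, 241.4341],
       [  0.    ,   0.    ,   1.    ]]), 'origin': array([ 0.2995, -0.008 ,  1.2934]), 'orientation': array([-168.5812,   -1.4031,  -89.8848])}
```

View pics/scene0.png

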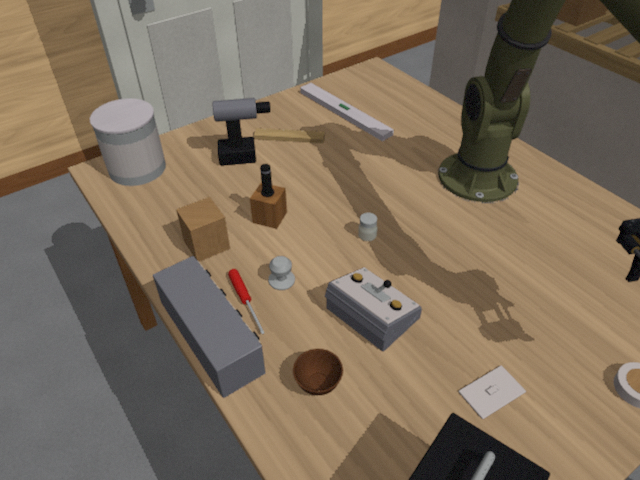

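View pics/top0.png

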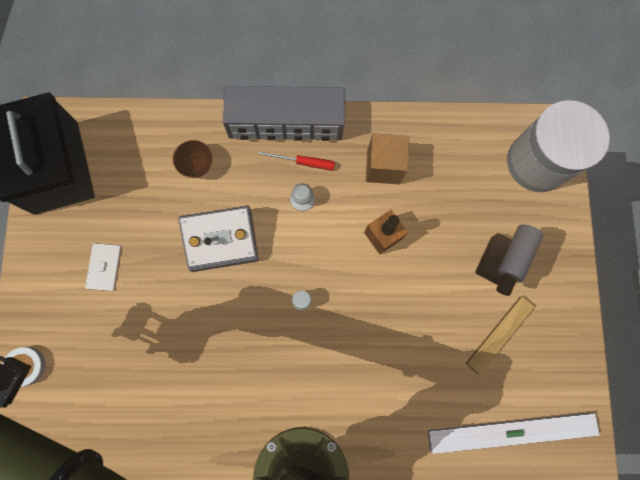

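The box is at about (218,240) in top, with brass terminals at (194,241) and (240,234). The lever ball at (208,241) leans to the left (+y) terminal. In the scene view the ball at (388,284) is likewise near the terminal at (396,304). The tester and stand are at about (390,228) in top and (268,195) in scene. Next I'll measure them.

```bash
cat > h.py <<'E'
import numpy as np,cv2
from scipy.spatial.transform import Rotation as R
from cell import env
np.set_printoptions(precision=4,suppress=True)
def rot(e): return R.from_euler('xyz',e,degrees=True).as_matrix()
def ray(n,uv):
    c=env.camera_info(n); K=np.asarray(c['camera_matrix'])
    d=np.linalg.inv(K)@np.r_[uv,1.]; return np.asarray(c['origin']),rot(c['orientation'])@d
def onz(n,uv,z): o,d=ray(n,uv); return o+d*(z-o[2])/d[2]
def tri(uvs,uvt):
    o1,d1=ray('scene',uvs);o2,d2=ray('top',uvt)
    s=np.linalg.lstsq(np.c_[d1,-d2],o2-o1,rcond=None)[0]
    a,b=o1+s[0]*d1,o2+s[1]*d2; return (a+b)/2,np.linalg.norm(a-b)
def cloud(n,d):
    c=env.camera_info(n);K=np.asarray(c['camera_matrix']);v,u=np.mgrid[:480,:640]
    p=np.stack([u,v,np.ones_like(u)],-1)@np.linalg.inv(K).T*d[...,None]
    return p@rot(c['orientation']).T+np.asarray(c['origin'])
def blobs(img,lo,hi,box,amin=8):
    h=cv2.cvtColor(img,cv2.COLOR_BGR2HSV);m=cv2.inRange(h,np.array(lo),np.array(hi));k=np.zeros_like(m);x0,y0,x1,y1=box;k[y0:y1,x0:x1]=m[y0:y1,x0:x1]
    n,l,s,c=cv2.connectedComponentsWithStats(k)
    return [(c[i],s[i,4],l==i) for i in range(1,n) if s[i,4]>=amin]
E
python3 - <<'E'
from h import *
I={n:cv2.imread(f"pics/{n}0.png") for n in("scene","top")};D={n:np.load(f"pics/{n}0.npy") for n in I}
box={'top':(175,200,262,275),'scene':(320,262,425,350)}
st={'top':(355,205,415,260),'scene':(245,155,295,232)}
for n in I:
    P=cloud(n,D[n])
    for nm,lo,hi,b in(('brass',(8,90,60),(30,255,255),box[n]),('black',(0,0,0),(180,255,45),box[n]),('handle',(0,0,0),(180,255,50),st[n])):
        for c,a,m in blobs(I[n],lo,hi,b):
            q=P[m&(D[n]>0)]; print(n,nm,c,a,np.median(q,0),q[:,2].max())
    # white face plane fit
    h=cv2.cvtColor(I[n],cv2.COLOR_BGR2HSV);x0,y0,x1,y1=box[n]
    m=np.zeros((480,640),bool);m[y0:y1,x0:x1]=(h[y0:y1,x0:x1,1]<40)&(h[y0:y1,x0:x1,2]>150)
    q=P[m];q=q[(q[:,2]>.04)&(q[:,2]<.1)]
    for _ in range(4):
        c=q.mean(0);nn=np.linalg.svd(q-c)[2][2];nn*=np.sign(nn[2]);r=(q-c)@nn;q=q[abs(r)<max(.002,1.5*r.std())]
    print(n,'face',c,nn,'tilt',np.degrees(np.arccos(nn[2])),'yaw',np.degrees(np.arctan2(-nn[1],-nn[0])),len(q))
    x0,y0,x1,y1=st[n];q=P[y0:y1,x0:x1].reshape(-1,3);t=q[(abs(q[:,2]-.085)<.004)]
    r=cv2.minAreaRect((t[:,:2]*1000).astype(np.float32));print(n,'standtop',t.mean(0),r)
    t=q[q[:,2]>.115];print(n,'handle',t.mean(0),len(t),t[:,2].max())
    cv2.imwrite(f'pics/c_{n}.png',cv2.resize(np.hstack([cv2.resize(I[n][b[1]:b[3],b[0]:b[2]],(380,380)) for b in(box[n],st[n])]),None,fx=1,fy=1))
E
```

```text
scene brass [397.2823 291.0135] 2147 [ 0.4565  0.1743 -0.0026] 0.10881435505816262
scene brass [357.2075 276.4717] 53 [0.564  0.1549 0.0758] 0.08073804156559139
scene brass [338.6979 329.3142] 1165 [ 0.6447  0.2077 -0.0024] 0.051043021880786466
scene brass [395.9153 303.6949] 59 [0.5468 0.2627 0.0765] 0.08060666823037177
scene black [355.1111 279.5556] 18 [0.5744 0.1592 0.0743] 0.0771998614584063
scene black [386.7714 283.4286] 35 [0.5447 0.2268 0.1068] 0.11016743958111708
scene black [394.5909 307.3636] 22 [0.5543 0.2695 0.0732] 0.07740528988692985
scene handle [249.5125 158.475 ] 80 [ 0.4987 -0.4371  0.0153] 0.03192527306417392
scene handle [266.0181 181.5833] 276 [ 0.583  -0.1915  0.1259] 0.17118582060734666
scene face [0.5623 0.2151 0.0681] [-0.3407 -0.06    0.9382] tilt 20.241922620527262 yaw 9.981578201340502 1395
scene standtop [ 0.5811 -0.1924  0.0833] ((579.654052734375, -197.10079956054688), (75.80048370361328, 71.42251586914062), 34.2294921875)
scene handle [ 0.6105 -0.1381  0.1953] 228 0.9976061373091856
top brass [217.7744 234.7478] 2367 [ 0.5889  0.2159 -0.0003] 0.06991256103875876
top brass [239.9429 233.9571] 70 [0.5622 0.1487 0.0776] 0.08536320260527086
top brass [194. 241.] 69 [0.5441 0.2572 0.0781] 0.08552339103388817
top face [0.5572 0.2061 0.0682] [-0.3372 -0.0559  0.9398] tilt 19.98613238505857 yaw 9.409722991093302 1589
top standtop [ 0.5727 -0.2     0.085 ] ((576.8836059570312, -202.70506286621094), (70.15213012695312, 71.45361328125), 34.14007568359375)
top handle [ 0.5483 -0.1828  0.2621] 186 1.2934200469083514
```

```bash
python3 - <<'E'
from h import *
I={n:cv2.imread(f"pics/{n}0.png") for n in("scene","top")};D={n:np.load(f"pics/{n}0.npy") for n in I}
print('R',tri([357.2,276.5],[239.94,233.96]),'L',tri([395.9,303.7],[194,241]))
for n,b in(('top',(355,205,415,260)),('scene',(245,155,295,232))):
    P=cloud(n,D[n]);x0,y0,x1,y1=b;m=np.zeros((480,640),bool);m[y0:y1,x0:x1]=1
    for lo,hi in((.166,.18),(.15,.16),(.13,.14),(.115,.125)):
        q=m&(P[...,2]>lo)&(P[...,2]<hi);v,u=np.nonzero(q);print(n,lo,len(u),u.mean(),v.mean(),u.min(),u.max(),v.min(),v.max(),P[q].mean(0))
E
```

```text
R (array([0.5627, 0.1507, 0.0712]), np.float64(0.0023332779441663227)) L (array([0.5445, 0.2594, 0.072 ]), np.float64(0.002317218451223423))
top 0.166 96 392.7708333333333 220.04166666666666 387 398 215 225 [ 0.5764 -0.2023  0.1703]
top 0.15 11 389.45454545454544 225.0 386 395 221 227 [ 0.5688 -0.1973  0.1543]
top 0.13 16 387.8125 226.625 385 394 220 229 [ 0.5697 -0.1967  0.1341]
top 0.115 14 387.07142857142856 228.21428571428572 384 393 222 231 [ 0.5693 -0.1973  0.1195]
scene 0.166 29 265.48275862068965 166.82758620689654 261 270 164 170 [ 0.5775 -0.1977  0.1677]
scene 0.15 32 266.21875 172.75 261 270 169 175 [ 0.5809 -0.1904  0.1554]
scene 0.13 35 266.34285714285716 179.02857142857144 261 271 176 181 [ 0.5815 -0.1917  0.1353]
scene 0.115 31 266.48387096774195 183.70967741935485 262 271 181 186 [ 0.5821 -0.1921  0.1204]
```

```bash
cd pics; python3 -c "
import cv2,numpy as np
cv2.imwrite('crops.png',np.vstack([cv2.resize(cv2.imread(f'c_{n}.png'),(580,290)) for n in('top','scene')]))"
```

```text
(no output)
```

View pics/crops.png

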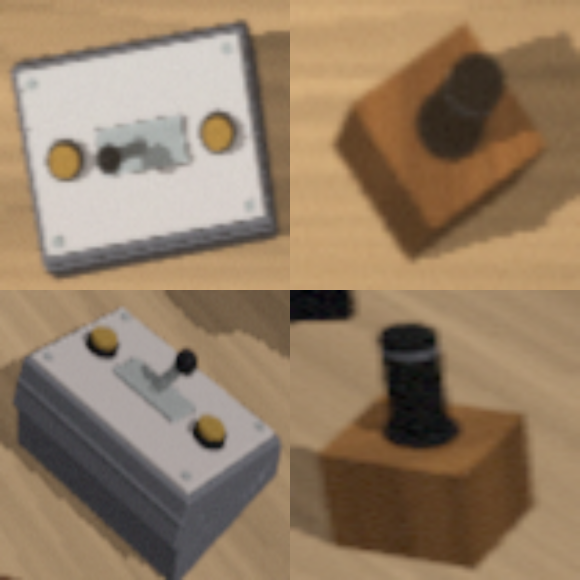

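The lever ball clearly leans to the terminal at +y in both views, so the left one is live (I'll recheck after 0.6 s). The tester stands at about (0.577, -0.200). The first move heads towards it.

Emit:
jog_arm --motion '[[[-1,-1,-0.6,0,0,0,0],[-1,-1,-0.6,0,0,0,0],[-1,-1,-0.6,0,0,0,0],[-1,-1,-0.6,0,0,0,0]]]' --grip_force 25

```text
time_s: 0.5
tool_pos: [0.3194, 0.4576, 0.2698]
tool_rot: [179.8, 0.2, 155.6]
force: [1.4, -0.2, 0.0]
grip_width: 0.0872
grasp_force: 0.0
```

Emit:
jog_arm --motion '[[[-1,-1,0,0,0,0,0],[-1,-1,0,0,0,0,0],[-1,-1,0,0,0,0,0]]]'

```text
time_s: 0.8
tool_pos: [0.3656, 0.3283, 0.266]
tool_rot: [-180.0, 0.0, 156.1]
force: [1.4, -0.2, 0.3]
grip_width: 0.0871
grasp_force: 0.0
```

Emit:
jog_arm --motion '[[[-1,-1,0,0,0,0,0],[-1,-1,0,0,0,0,0],[-1,-1,0,0,0,0,0]]]'

```text
time_s: 1.1
tool_pos: [0.4165, 0.1961, 0.2661]
tool_rot: [-180.0, 0.0, 156.1]
force: [0.1, 0.7, 0.6]
grip_width: 0.0871
grasp_force: 0.0
```

Emit:
jog_arm --motion '[[[-1,-1,0,0,0,0,0],[-1,-1,0,0,0,0,0],[-1,-1,0,0,0,0,0]]]'

```text
time_s: 1.4
tool_pos: [0.4675, 0.0642, 0.2662]
tool_rot: [-180.0, 0.0, 156.0]
force: [0.4, -0.0, 1.5]
grip_width: 0.0868
grasp_force: 0.0
```

Emit:
jog_arm --motion '[[[-1,-1,0,0,0,0.3,0],[-1,-1,0,0,0,0.3,0],[-1,-1,0,0,0,0.3,0],[-1,-1,0,0,0,0.3,0],[-1,-1,0,0,0,0.3,0]]]'

```text
time_s: 1.9
tool_pos: [0.5181, -0.0666, 0.2658]
tool_rot: [-179.9, 0.0, 112.6]
force: [0.2, 0.3, -0.5]
grip_width: 0.0869
grasp_force: 0.0
```

Emit:
jog_arm --motion '[[[-1,0,0,0,0,0.07,0],[-1,0,0,0,0,0.07,0],[-1,0,0,0,0,0.07,0]]]'

```text
time_s: 2.2
tool_pos: [0.5573, -0.1644, 0.2653]
tool_rot: [-179.8, 0.3, 100.0]
force: [-0.6, -0.1, -0.4]
grip_width: 0.0872
grasp_force: 0.0
```

Emit:
jog_arm --motion '[[[-0.44,0.13,0,0,0,0,0],[-0.44,0.13,0,0,0,0,0],[-0.44,0.13,0,0,0,0,0]]]'

```text
time_s: 2.5
tool_pos: [0.5779, -0.1984, 0.2653]
tool_rot: [-179.9, 0.0, 100.5]
force: [0.5, 0.4, -0.1]
grip_width: 0.0871
grasp_force: 0.0
```

```bash
python3 - <<'E'
from h import *
o=env.get_obs();print(o['tool_pos'],o['tool_rot'],o['qpos'],o['force'])
I={}
for n in("scene","top"):
    p,d=env.read_camera(n); I[n]=p[:,:,::-1].copy(); cv2.imwrite(f"pics/{n}1.png",I[n]); np.save(f"pics/{n}1.npy",d)
P=o['tool_pos']; 
for n in I:
    c=env.camera_info(n);K=np.asarray(c['camera_matrix']);X=rot(c['orientation']).T@(P+[0,0,-.014]-np.asarray(c['origin']));print(n,'fingertip mid px',(K@X/X[2])[:2])
b={'scene':(200,60,340,240),'top':(320,140,460,300)};bb={'top':(175,200,262,275),'scene':(320,262,425,350)}
f=lambda n,b:cv2.resize(I[n][b[1]:b[3],b[0]:b[2]],(390,290))
cv2.imwrite('pics/v1.png',np.vstack([np.hstack([f(n,b[n]),f(n,bb[n])]) for n in I]))
E
```

```text
[ 0.5779 -0.1984  0.2653] [-179.8664    0.0026  100.463 ] [-16.7492  14.4994  40.6037  85.0241  -9.3529  84.0586  34.3983] [ 0.5312  0.3722 -0.0914]
scene fingertip mid px [262.5807 138.2037]
top fingertip mid px [397.3137 210.0859]
```

View pics/v1.png

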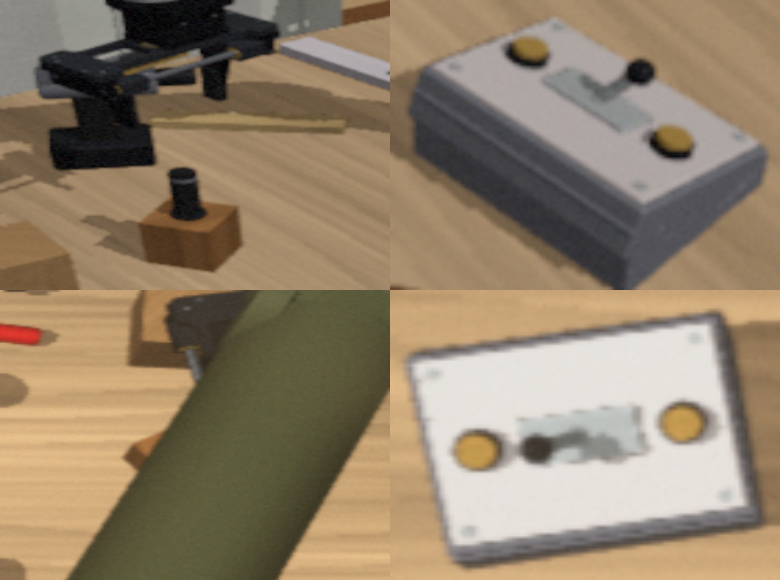

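Still leaning left. In the scene crop the handle at about (183,190) lies below the open gripper, with the far finger at (215,90). The arm hides it in top. I descend now.

Emit:
jog_arm --motion '[[[0.02,0,0.9,0,0,0,0],[0.02,0,0.9,0,0,0,0],[0.02,0,0.9,0,0,0,0]]]'

```text
time_s: 2.9
tool_pos: [0.5741, -0.1924, 0.1713]
tool_rot: [-179.5, -0.3, 100.7]
force: [-0.3, 0.7, 0.7]
grip_width: 0.0868
grasp_force: 0.0
```

Emit:
jog_arm --motion '[[[0,0,0.25,0,0,0,0],[0,0,0.47,0,0,0,0],[0,0,0.47,0,0,0,0]]]'

```text
time_s: 3.2
tool_pos: [0.577, -0.1945, 0.129]
tool_rot: [-179.9, -0.1, 100.6]
force: [-0.1, 0.6, 0.6]
grip_width: 0.0872
grasp_force: 0.0
```

```bash
python3 - <<'E'
from h import *
o=env.get_obs();print(o['tool_pos'],o['tool_rot'],o['qpos'],o['force'])
p,d=env.read_camera('scene');I=p[:,:,::-1];cv2.imwrite("pics/scene2.png",I)
cv2.imwrite('pics/v2.png',cv2.resize(I[100:240,200:340],(560,560),interpolation=cv2.INTER_CUBIC))
E
```

```text
[ 0.577  -0.1945  0.129 ] [-179.8875   -0.1026  100.6414] [-15.8575  18.9782  39.0432  96.0789 -12.6542  69.5846  36.7799] [-0.1196  0.5916  0.6452]
```

View pics/v2.png

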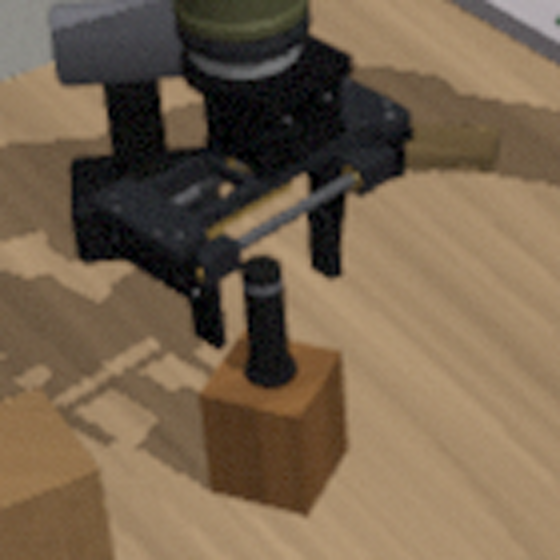

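```bash
python3 - <<'E'
from h import *
o=env.get_obs();P=o['tool_pos'];T=rot(o['tool_rot'])
p,d=env.read_camera('scene');C=cloud('scene',d)
def px(n,X):
    c=env.camera_info(n);K=np.asarray(c['camera_matrix']);X=rot(c['orientation']).T@(X-np.asarray(c['origin']));return (K@X/X[2])[:2]
for s in(-1,1): print('expected tip',px('scene',P+T@[0,s*.05,.014]))
print('handle exp z.17,.115',px('scene',np.array([.577,-.2,.17])),px('scene',np.array([.577,-.2,.115])))
for u,v in((252,183),(251,178),(281,165),(280,155),(266,166),(267,175),(267,185),(260,190+3),(272,162-6),(255,163)):
    print((u,v),C[v,u])
p,d=env.read_camera('top');I=p[:,:,::-1];cv2.imwrite('pics/top2.png',I)
E
```

```text
expected tip [281.7633 174.7524]
expected tip [252.3942 192.9521]
handle exp z.17,.115 [265.101  165.5212] [266.7158 183.0383]
(252, 183) [ 0.6298 -0.1764  0.1554]
(251, 178) [ 0.6315 -0.1754  0.1722]
(281, 165) [ 0.533  -0.1978  0.1534]
(280, 155) [ 0.5331 -0.1993  0.1832]
(266, 166) [ 0.5742 -0.2007  0.1669]
(267, 175) [ 0.5815 -0.1864  0.1512]
(267, 185) [ 0.5814 -0.1913  0.1164]
(260, 193) [ 0.5919 -0.2134  0.0806]
(272, 156) [ 0.424  -0.4338 -0.0043]
(255, 163) [ 0.6334 -0.1425  0.2372]
```

The image shows the fingertips at about (253,186) and (282,168), straddling the handle. They sit some 15–20 mm higher than expected, perhaps because the fingers swing forward as they close. I'll close partway and check.

Emit:
jog_arm --motion '[[[0.03,0,0,0,0,0,0.5],[0.03,0,0,0,0,0,0.5],[0.03,0,0,0,0,0,0.5],[0.03,0,0,0,0,0,0.5],[0.03,0,0,0,0,0,0.5]]]'

```text
time_s: 3.85
tool_pos: [0.5772, -0.1932, 0.1296]
tool_rot: [180.0, 0.0, 100.5]
force: [0.7, -0.1, 0.7]
grip_width: 0.0552
grasp_force: 0.0
```

```bash
python3 - <<'E'
from h import *
o=env.get_obs();P=o['tool_pos'];T=rot(o['tool_rot']);print(P,o['grip_width'])
p,d=env.read_camera('scene');I=p[:,:,::-1]
cv2.imwrite('pics/v3.png',cv2.resize(I[120:220,220:320],(560,560),interpolation=cv2.INTER_CUBIC))
def px(n,X):
    c=env.camera_info(n);K=np.asarray(c['camera_matrix']);X=rot(c['orientation']).T@(X-np.asarray(c['origin']));return (K@X/X[2])[:2]
for s in(-1,1): print('expected tip crop px',(px('scene',P+T@[0,s*(o['grip_width']/2+.008),.014])-[220,120])*5.6)
E
```

```text
[ 0.5772 -0.1932  0.1296] 0.055177099623109856
expected tip crop px [326.7804 324.0606]
expected tip crop px [209.6862 396.6009]
```

View pics/v3.png

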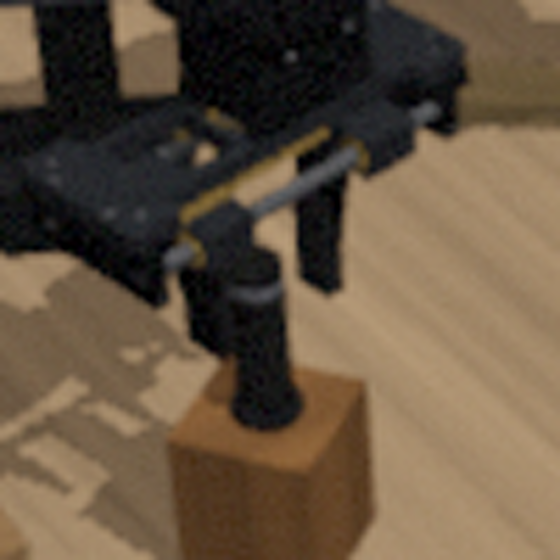

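```bash
python3 - <<'E'
from h import *
p,d=env.read_camera('scene');C=cloud('scene',d)
for u,cols in(('R',range(275,281)),('L',range(255,260)),('H',range(264,270))):
  for v in range(146,194,3):
    q=C[v,list(cols)];q=q[q[:,2]>.03];h=p[v,list(cols)].max(1)
    if len(q):print(u,v,np.median(q,0),h)
E
```

```text
R 146 [ 0.5466 -0.1812  0.2257] [85 44 28 21 22 52]
R 149 [ 0.5508 -0.1775  0.2215] [16 47 73 85 92 87]
R 152 [ 0.5615 -0.1608  0.2267] [84 76 60 41 19 19]
R 155 [ 0.5469 -0.1881  0.1953] [17 19 19 13 13 29]
R 158 [ 0.5498 -0.1875  0.1869] [20 18 15 12  9 80]
R 161 [ 0.5491 -0.1869  0.1779] [ 23  18  26  21  20 108]
R 164 [ 0.5475 -0.1898  0.1683] [ 13  26  17  30  38 121]
R 167 [ 0.5518 -0.1865  0.1618] [ 23   8  25  20  19 119]
R 170 [ 0.5498 -0.1872  0.151 ] [ 16  16  29  20  20 115]
R 173 [ 0.5513 -0.1866  0.1435] [167 158 135 133 153 169]
R 188 [ 0.5463 -0.2012  0.0813] [130 126 129 127 127 120]
R 191 [ 0.5528 -0.1909  0.0827] [124 126 126 128 128 124]
L 146 [ 0.5953 -0.1986  0.2362] [104 135 119  80  31]
L 149 [ 0.6115 -0.1625  0.2551] [81 73 47 47 38]
L 152 [ 0.6196 -0.1585  0.2525] [40 30 30 37 47]
L 155 [ 0.6169 -0.1603  0.2419] [ 79 106 118 119 111]
L 158 [ 0.6203 -0.1548  0.2378] [85 59 49 48 41]
L 161 [ 0.6249 -0.148   0.2358] [44 42 48 44 40]
L 164 [ 0.6297 -0.1426  0.231 ] [107 106  36  34  31]
L 167 [ 0.629  -0.1432  0.2235] [53 56 29 29 29]
L 170 [ 0.6151 -0.1738  0.1
[... 552 characters left out ...]

H 155 [ 0.5898 -0.1527  0.2348] [141 152 132  95  92  99]
H 158 [ 0.5974 -0.1516  0.2308] [ 42  42  78 120 140 152]
H 161 [ 0.6025 -0.1495  0.2244] [ 28  42 131 177 181 178]
H 164 [ 0.6035 -0.1493  0.2173] [ 36  27  40  81 120 149]
H 167 [ 0.5762 -0.1958  0.1664] [27 27 26 30 30 30]
H 170 [ 0.5829 -0.1863  0.1659] [20 19 28 21 28 59]
H 173 [ 0.581  -0.188   0.1555] [64 69 78 72 61 38]
H 176 [ 0.5819 -0.1878  0.1479] [17 24 19 20 22 27]
H 179 [ 0.5828 -0.1908  0.1373] [21 24 25 20 24 23]
H 182 [ 0.5838 -0.1892  0.128 ] [15 26 28 22 27 20]
H 185 [ 0.5826 -0.1896  0.1177] [15 20 21 22 12 29]
H 188 [ 0.5836 -0.1914  0.107 ] [16 15 18 24  9 27]
H 191 [ 0.5854 -0.1899  0.1001] [21 12 23 18 12 13]
```

Depth puts the real fingertips at z≈0.145 and the body's underside at ≈0.22, so the hand is about 30 mm higher than its TCP reading suggests. Sideways it is centred. I lower it in two checked steps.

Emit:
jog_arm --motion '[[[0,0,0.07,0,0,0,0.5],[0,0,0.13,0,0,0,0.5],[0,0,0.13,0,0,0,0.5]]]'

```text
time_s: 4.25
tool_pos: [0.5762, -0.1928, 0.1149]
tool_rot: [-179.9, -0.1, 100.5]
force: [-0.2, -0.7, -0.2]
grip_width: 0.0438
grasp_force: 0.0
```

```bash
python3 - <<'E'
from h import *
o=env.get_obs();print(o['tool_pos'],o['tool_rot'],o['grip_width'],o['force'])
p,d=env.read_camera('scene');C=cloud('scene',d);I=p[:,:,::-1]
cv2.imwrite('pics/v4.png',cv2.resize(I[120:220,220:320],(560,560),interpolation=cv2.INTER_CUBIC))
for u,cols in(('R',range(276,280)),('L',range(255,259)),('H',range(264,270))):
  for v in range(152,200,3):
    q=C[v,list(cols)];q=q[q[:,2]>.03];h=p[v,list(cols)].max(1)
    if len(q):print(u,v,np.median(q,0),h)
E
```

```text
[ 0.5762 -0.1928  0.1149] [-179.8675   -0.051   100.5489] 0.04382995262019852 [-0.1795 -0.6553 -0.2332]
R 152 [ 0.5485 -0.1841  0.207 ] [23 21 26 37]
R 155 [ 0.5594 -0.1634  0.2156] [71 86 90 87]
R 158 [ 0.5626 -0.1616  0.2092] [59 38 18  5]
R 161 [ 0.5498 -0.1855  0.1804] [29 18  7  9]
R 164 [ 0.5499 -0.1858  0.1709] [25 23 17 18]
R 167 [ 0.5489 -0.1865  0.1609] [21 24 13 36]
R 170 [ 0.5516 -0.1849  0.1539] [22 23 20 74]
R 173 [ 0.5531 -0.1839  0.1457] [24 24 23 53]
R 176 [ 0.5527 -0.1857  0.1345] [20 16 26 40]
R 188 [ 0.5458 -0.2018  0.082 ] [128 130 126 128]
R 191 [ 0.5517 -0.1926  0.0816] [127 128 127 121]
R 194 [ 0.5574 -0.1837  0.0811] [123 125 123 128]
R 197 [ 0.5656 -0.1705  0.0832] [138 136 134 123]
L 152 [ 0.5961 -0.2091  0.2132] [101 157 175 157]
L 155 [ 0.6147 -0.1646  0.239 ] [42 47 44 45]
L 158 [ 0.6214 -0.1555  0.2381] [27 33 39 46]
L 161 [ 0.6198 -0.1603  0.2262] [ 94 101 116 117]
L 164 [ 0.6225 -0.1555  0.2225] [52 45 42 43]
L 167 [ 0.6267 -0.1501  0.2183] [87 98 89 40]
L 170 [ 0.6304 -0.1446  0.2135] [75 69 75 74]
L 173 [ 0.6119 -0.1822  0.174 ] [ 7 21 17 14]
L 176 
[... 541 characters left out ...]
174 166 157]
H 161 [ 0.597  -0.1541  0.22  ] [46 45 53 67 85 87]
H 164 [ 0.6038 -0.1469  0.2195] [ 39  30  33  40 100 147]
H 167 [ 0.6031 -0.1472  0.2101] [24 29 37 34 30 24]
H 170 [ 0.5815 -0.1854  0.1665] [21 23 24 25 35 54]
H 173 [ 0.5805 -0.1896  0.1545] [62 71 71 70 61 33]
H 176 [ 0.581  -0.1909  0.1456] [18 24 18 25 24 29]
H 179 [ 0.583  -0.1894  0.1372] [19 25 15 23 24 22]
H 182 [ 0.5838 -0.1886  0.128 ] [23 14 17 24 21 28]
H 185 [ 0.5845 -0.1871  0.119 ] [25 26 13 23 23 31]
H 188 [ 0.5842 -0.1899  0.1084] [15 15 21 20 23 28]
H 191 [ 0.5845 -0.1912  0.0985] [17 22 27 22 27 23]
H 194 [ 0.5843 -0.1927  0.0884] [23 27 26 23 26 27]
H 197 [ 0.5884 -0.1876  0.0819] [115 108  95  92  99 100]
```

Emit:
jog_arm --motion '[[[-0.05,0,0.06,0,0,0,0.5],[-0.05,0,0.12,0,0,0,0.5],[-0.05,0,0.12,0,0,0,0.5],[-0.05,0,0.12,0,0,0,0.8],[-0.05,0,0.12,0,0,0,0.8]]]' --grip_force 30

```text
time_s: 4.8
tool_pos: [0.5783, -0.198, 0.1046]
tool_rot: [180.0, 0.0, 100.6]
force: [0.7, -0.4, 0.3]
grip_width: 0.0345
grasp_force: 0.0
```

Emit:
jog_arm --motion '[[[0,0,0,0,0,0,0.9],[0,0,0,0,0,0,0.9],[0,0,0,0,0,0,1],[0,0,0,0,0,0,1],[0,0,0,0,0,0,1]]]'

```text
time_s: 5.3
tool_pos: [0.578, -0.1981, 0.1047]
tool_rot: [-180.0, -0.0, 100.5]
force: [-1.7, 0.5, 2.0]
grip_width: 0.0255
grasp_force: 30.0
```

Emit:
jog_arm --motion '[[[0,0,-0.2,0,0,0,1],[0,0,-0.5,0,0,0,1],[0,0,-0.8,0,0,0,1],[0,0,-0.8,0,0,0,1]]]'

```text
time_s: 5.7
tool_pos: [0.5809, -0.1991, 0.1888]
tool_rot: [179.6, 0.2, 100.5]
force: [0.6, -0.3, -1.4]
grip_width: 0.0258
grasp_force: 30.0
```

Emit:
jog_arm --motion '[[[0,0,-0.4,0,0,0,1],[0,0,-0.8,0,0,0,1],[0,0,-0.8,0,0,0,1]]]'

```text
time_s: 6.0
tool_pos: [0.5808, -0.1992, 0.2695]
tool_rot: [179.5, 0.2, 100.6]
force: [-0.2, -0.4, -0.4]
grip_width: 0.0254
grasp_force: 30.0
```

```bash
python3 - <<'E'
from h import *
o=env.get_obs();print(o['tool_pos'],o['tool_rot'],o['qpos'],o['grip_width'],o['force'],o['grasp_force'])
I={}
for n in('scene','top'):
    p,d=env.read_camera(n);I[n]=p[:,:,::-1];np.save(f'pics/{n}5.npy',d);cv2.imwrite(f'pics/{n}5.png',I[n])
b={'scene':(190,70,340,240),'top':(330,110,480,280)}
cv2.imwrite('pics/v5.png',np.hstack([cv2.resize(I[n][b[n][1]:b[n][3],b[n][0]:b[n][2]],(400,453),interpolation=cv2.INTER_CUBIC) for n in I]))
E
```

```text
[ 0.5808 -0.1992  0.2695] [179.5115   0.2006 100.5548] [-16.8503  14.2555  40.7326  84.8037  -9.4035  83.8569  34.4845] 0.025440508641399084 [-0.1918 -0.369  -0.3595] 29.999570050276816
```

View pics/v5.png

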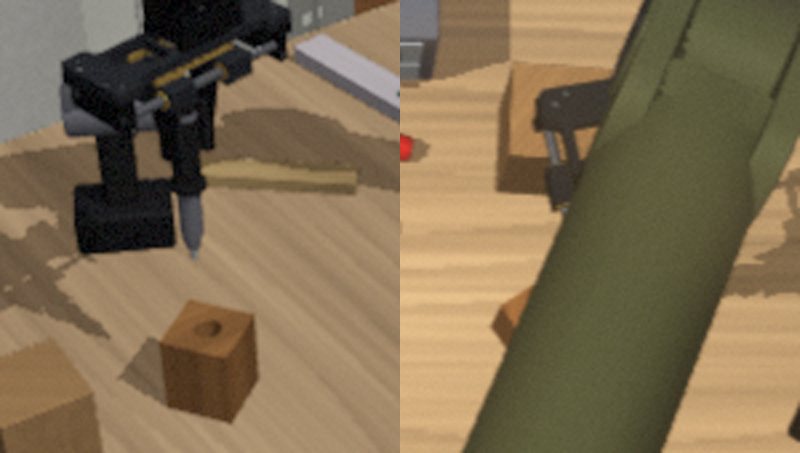

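The scene view shows the tester lifted clear and upright in the grip, tip at crop (195,258), with an empty hole in the stand. Next I carry it over to the switch box.

Emit:
jog_arm --motion '[[[0.33,0,0,0,0,0,1],[0.66,0,0,0,0,0,1],[1,0,0,0,0,0,1]]]'

```text
time_s: 6.4
tool_pos: [0.5585, -0.0985, 0.262]
tool_rot: [-179.8, -0.0, 100.5]
force: [-0.1, 0.3, -1.4]
grip_width: 0.0254
grasp_force: 30.0
```

Emit:
jog_arm --motion '[[[0.33,0,0,0,0,0,1],[0.66,0,0,0,0,0,1],[1,0,0,0,0,0,1]]]'

```text
time_s: 6.7
tool_pos: [0.54, 0.0001, 0.2622]
tool_rot: [-179.8, -0.0, 100.6]
force: [1.1, 0.4, -1.0]
grip_width: 0.0254
grasp_force: 30.0
```

Emit:
jog_arm --motion '[[[0.33,0,0,0,0,0,1],[0.66,0,0,0,0,0,1],[1,0,0,0,0,0,1]]]'

```text
time_s: 7.0
tool_pos: [0.5217, 0.0981, 0.2622]
tool_rot: [-179.8, 0.0, 100.6]
force: [0.9, 0.5, -1.1]
grip_width: 0.0254
grasp_force: 30.0
```

Emit:
jog_arm --motion '[[[0.33,0,0,-0.03,0,0,1],[0.66,0,0,-0.06,0,0,1],[1,0,0,-0.09,0,0,1],[1,0,0,-0.111,0,0,1]]]'

```text
time_s: 7.4
tool_pos: [0.5012, 0.2009, 0.2618]
tool_rot: [160.0, -0.0, 101.1]
force: [-0.4, -1.0, -1.6]
grip_width: 0.0258
grasp_force: 30.0
```

```bash
cat >> h.py <<'E'
def px(n,X):
    c=env.camera_info(n);K=np.asarray(c['camera_matrix']);X=rot(c['orientation']).T@(np.asarray(X)-np.asarray(c['origin']));return (K@X/X[2])[:2]
def move(o,pos,Rt):
    T=rot(o['tool_rot']);return T.T@(np.asarray(pos)-o['tool_pos'])*10,R.from_matrix(T.T@Rt).as_rotvec()/np.pi
YAW=9.5
def face(yaw=YAW):
    M=R.from_euler('z',yaw,degrees=True)*R.from_euler('y',-.35); return M.as_matrix()
def toolR(yaw=YAW):
    F=face(yaw); return np.c_[F[:,1],F[:,0],-F[:,2]]
E
python3 - <<'E'
from h import *
o=env.get_obs();print(o['tool_pos'],o['tool_rot'],o['qpos'],o['force'])
t=.0783
print('L',onz('scene',[395.9,303.7],t),onz('top',[194,241],t),'R',onz('scene',[357.2,276.5],t),onz('top',[239.94,233.96],t))
L=(onz('scene',[395.9,303.7],t)+onz('top',[194,241],t))/2
F=face();print(F[:,2],np.linalg.det(toolR()))
print('move to hover',L,move(o,L+F[:,2]*.150,toolR()))
E
```

```text
[0.5012 0.2009 0.2618] [160.0287  -0.0146 101.0969] [-47.0074 -13.0428  15.3751 111.7127  11.5641  62.4404 -24.0486] [-0.3931 -0.9614 -1.649 ]
L [0.5475 0.2637 0.0783] [0.5441 0.2572 0.0783] R [0.566  0.1563 0.0783] [0.562  0.149  0.0783]
[-0.3382 -0.0566  0.9394] 1.0
move to hover [0.5458 0.2605 0.0783] (array([ 0.5124, -0.1094,  0.4136]), array([-0.0005, -0.0031,  0.0083]))
```

Emit:
jog_arm --motion '[[[0.25,-0.05,0.2,0,0,0.008,1],[0.5,-0.11,0.41,0,-0.003,0.008,1],[0.5,-0.11,0.41,0,-0.003,0.008,1],[0.5,-0.11,0.41,0,-0.003,0.008,1]]]'

```text
time_s: 7.8
tool_pos: [0.4979, 0.2446, 0.2194]
tool_rot: [160.2, 0.2, 99.1]
force: [0.1, -0.5, 0.2]
grip_width: 0.0255
grasp_force: 30.0
```

```bash
python3 - <<'E'
from h import *
o=env.get_obs();print(o['tool_pos'],o['tool_rot'],o['qpos'],o['force'])
T=rot(o['tool_rot']);tip=o['tool_pos']+T[:,2]*.0997;print('tip by kinematics',tip)
I={}
for n in('scene','top'):
    p,d=env.read_camera(n);I[n]=p[:,:,::-1];np.save(f'pics/{n}6.npy',d);cv2.imwrite(f'pics/{n}6.png',I[n]);print(n,'exp tip',px(n,tip),px(n,tip-T[:,2]*.08))
b={'scene':(330,210,430,310),'top':(170,180,270,280)}
cv2.imwrite('pics/v6.png',np.hstack([cv2.resize(I[n][b[n][1]:b[n][3],b[n][0]:b[n][2]],(400,400),interpolation=cv2.INTER_CUBIC) for n in I]))
E
```

```text
[0.4979 0.2446 0.2194] [160.2466   0.1763  99.1089] [-48.3779  -8.633   12.2651 113.1386  12.6892  58.1921 -31.9093] [ 0.0999 -0.5344  0.2485]
tip by kinematics [0.5312 0.2497 0.1256]
scene exp tip [399.434  281.3098] [411.7372 249.2895]
top exp tip [192.6897 242.4325] [186.4838 247.8241]
```

View pics/v6.png

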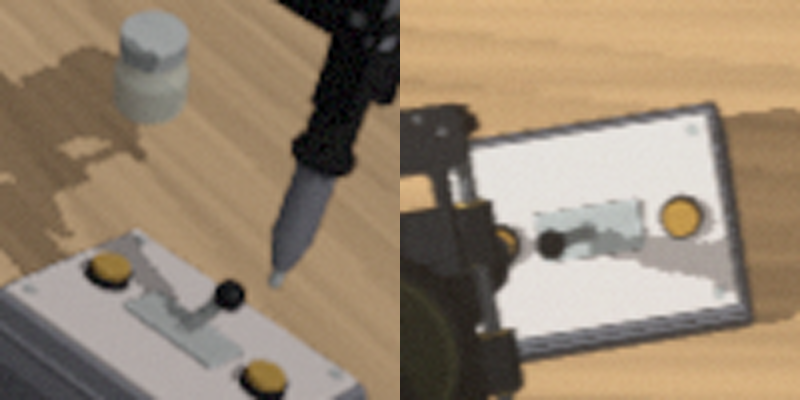

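The scene view shows the tip at (399,282), exactly where the kinematics predict, and the tester axis matches too. Gripper and top camera: the tip is hidden there. The lever still leans to the live left terminal at (396,304). Now I work out the pre-contact pose.

```bash
python3 - <<'E'
from h import *
o=env.get_obs();I=cv2.imread('pics/scene6.png')
for c,a,m in blobs(I,(12,110,80),(30,255,255),(345,265,410,315)): 
    v,u=np.nonzero(m);print(c,a,u.min(),u.max(),v.min(),v.max())
L=np.array([.5463,.2622,.0765]);print('L px',px('scene',L))
F=face(9.6);print('move',move(o,L+F[:,2]*(.0997+.012),toolR(9.6)))
E
```

```text
[357.4348 276.3696] 46 353 361 274 279
[396.1455 303.8182] 55 392 400 300 307
L px [395.7851 303.5112]
move (array([ 0.1035, -0.0363,  0.4149]), array([-0.0006,  0.0015, -0.0033]))
```

Emit:
jog_arm --motion '[[[0.1,-0.04,0.15,0,0,-0.003,1],[0.1,-0.04,0.3,0,0.0015,-0.003,1],[0.1,-0.04,0.41,0,0.0015,-0.003,1],[0.1,-0.04,0.41,0,0.0015,-0.003,1],[0.1,-0.04,0.41,0,0.0015,-0.003,1]]]'

```text
time_s: 8.4
tool_pos: [0.5083, 0.2559, 0.1827]
tool_rot: [160.0, -0.1, 99.5]
force: [-0.8, -0.0, -0.9]
grip_width: 0.0249
grasp_force: 30.0
```

```bash
cat > look.py <<'E'
from h import *
import sys
k=sys.argv[1];N=int(sys.argv[2]) if len(sys.argv)>2 else 12
fs=[];ps=[];D=[]
for i in range(N):
    p,d=env.read_camera('scene');o=env.get_obs();fs.append(o['force']);ps.append(o['tool_pos']);D.append(p.astype(float))
I=np.mean(D,0).astype(np.uint8)[:,:,::-1].copy();cv2.imwrite(f'pics/sc_{k}.png',I)
o['tool_pos']=np.mean(ps,0);T=rot(o['tool_rot']);L=np.array([.5463,.2622,.0765]);F=face(9.6)
f=np.mean(fs,0);print('t',o['time_s'],o['tool_pos'],o['tool_rot'],'F',f,'sd',np.std(fs,0)/N**.5,'F.n',f@F[:,2])
tip=o['tool_pos']+T[:,2]*.0997
print('tip in face frame at L (mm)',F.T@(tip-L)*1000,'axis',F.T@T[:,2],'exp tip px',px('scene',tip))
cv2.imwrite(f'pics/v_{k}.png',cv2.resize(I[240:320,350:430],(640,640),interpolation=cv2.INTER_CUBIC))
print('remaining to 6mm push',move(o,L+F[:,2]*(.0997-.006),toolR(9.6)))
E
python3 look.py pre 12
```

```text
t 9.0 [0.5081 0.2566 0.1829] [160.0111  -0.0565  99.6133] F [-0.0841 -0.1641 -0.7735] sd [0.1108 0.082  0.1349] F.n -0.68878459235373
tip in face frame at L (mm) [ 0.1081  0.911  13.445 ] axis [-0.0011  0.001  -1.    ] exp tip px [398.0385 298.7253]
remaining to 6mm push (array([-0.0083, -0.002 ,  0.1944]), array([-0.0004, -0.0003, -0.    ]))
```

View pics/v_pre.png

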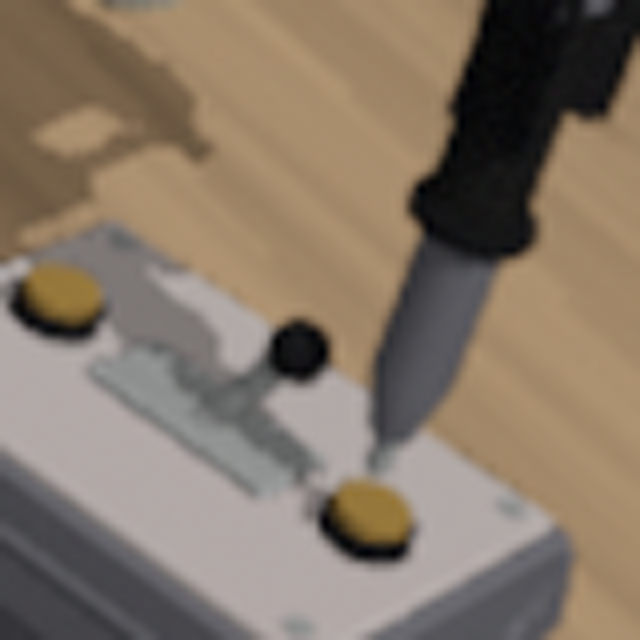

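The averaged crop shows the tip at about (380,472), i.e. px (397.2,298.7). The brass head is at (368,512), i.e. px (395.9,303.7), and the lever ball at (300,350) is well clear. A small sideways correction may be needed, so I'll compute it.

```bash
cat > al.py <<'E'
from h import *
import sys
I=cv2.imread(f'pics/sc_{sys.argv[1]}.png');F=face(9.6);L=np.array([.5463,.2622,.0765])
h=cv2.cvtColor(I,cv2.COLOR_BGR2HSV).astype(int)
J=np.c_[[(px('scene',L+F[:,k]*.01)-px('scene',L))/10 for k in range(3)]].T  # px per mm
print('J',J)
big=cv2.resize(I,None,fx=4,fy=4,interpolation=cv2.INTER_CUBIC);off=lambda c:(np.asarray(c)+.5)/4-.5
for lo in(90,110,130):
    bl=[b for b in blobs(big,(12,lo,70),(30,255,255),(385*4,296*4,406*4,312*4),200)]
    c,a,m=max(bl,key=lambda b:b[1]);cs=cv2.findContours(m.astype(np.uint8),cv2.RETR_EXTERNAL,cv2.CHAIN_APPROX_NONE)[0];hull=cv2.convexHull(max(cs,key=len))
    e=cv2.fitEllipse(max(cs,key=len));print('brass',lo,a,off(c),'ell',off(e[0]),np.array(e[1])/4,e[2])
# shank rows: low saturation grey vs wood/white by bounds in 400x rows
rows=[]
for v in range(272,300):
    u=[x for x in range(392,416) if h[v,x,1]<75 and 45<h[v,x,2]<140]
    if len(u)>1: rows.append((v,np.mean(u),len(u)))
for r in rows: print(r)
E
python3 al.py pre
```

```text
J [[-0.2711  0.372   0.1443]
 [ 0.1469  0.2629 -0.3743]]
brass 90 936 [396.0881 303.6595] ell [396.0808 303.6604] [ 6.9047 10.2569] 116.9493637084961
brass 110 881 [396.0308 303.7822] ell [396.032  303.7852] [6.664  9.9805] 117.11227416992188
brass 130 828 [395.9813 303.901 ] ell [395.9772 303.8988] [6.4587 9.6728] 116.4835205078125
(272, np.float64(405.7), 10)
(273, np.float64(406.0), 11)
(274, np.float64(406.0), 11)
(275, np.float64(405.5), 12)
(276, np.float64(405.0), 11)
(277, np.float64(405.0), 11)
(278, np.float64(404.5), 12)
(279, np.float64(404.0), 11)
(280, np.float64(403.5), 12)
(281, np.float64(403.5), 12)
(282, np.float64(403.0), 11)
(283, np.float64(402.5), 12)
(284, np.float64(402.0), 11)
(285, np.float64(402.0), 11)
(286, np.float64(402.0), 11)
(287, np.float64(401.5), 10)
(288, np.float64(401.0), 11)
(289, np.float64(400.5), 10)
(290, np.float64(400.0), 9)
(291, np.float64(400.0), 9)
(292, np.float64(399.5), 8)
(293, np.float64(399.0), 7)
(294, np.float64(399.0), 5)
(295, np.float64(398.5), 4)
(296, np.float64(397.0), 3)
(297, np.float64(397.0), 3)
(298, np.float64(396.5), 2)
```

Emit:
jog_arm --motion '[[[0.02,0,0.04,0,0,0,1],[0.02,0,0.08,0,0,0,1],[0.02,0,0.11,0,0,0,1],[0.02,0,0.11,0,0,0,1]]]'

```text
time_s: 9.4
tool_pos: [0.5112, 0.2591, 0.1714]
tool_rot: [160.0, -0.0, 99.6]
force: [-0.3, 0.1, 0.4]
grip_width: 0.0251
grasp_force: 30.0
```

```bash
python3 look.py a 12; python3 al.py a|tail -26
```

```text
t 10.0 [0.5112 0.2591 0.172 ] [160.015   -0.0615  99.6075] F [-1.1283 -0.1561  0.0156] sd [0.0958 0.1217 0.1066] F.n 0.40503680803173137
tip in face frame at L (mm) [-0.413   2.9005  2.0212] axis [-0.0012  0.0011 -1.    ] exp tip px [397.2638 303.4567]
remaining to 6mm push (array([-0.028 ,  0.003 ,  0.0802]), array([-0.0004, -0.0003, -0.0001]))
brass 130 619 [395.8786 304.5471] ell [395.9619 304.2467] [5.9466 9.6562] 112.81938171386719
(275, np.float64(401.5), 2)
(276, np.float64(403.0), 5)
(277, np.float64(405.6), 10)
(278, np.float64(405.5), 12)
(279, np.float64(405.0), 11)
(280, np.float64(405.0), 11)
(281, np.float64(404.5), 12)
(282, np.float64(404.0), 11)
(283, np.float64(403.5), 12)
(284, np.float64(403.5), 12)
(285, np.float64(403.0), 11)
(286, np.float64(402.5), 12)
(287, np.float64(402.0), 11)
(288, np.float64(401.5), 12)
(289, np.float64(401.5), 12)
(290, np.float64(401.0), 11)
(291, np.float64(401.0), 11)
(292, np.float64(400.5), 10)
(293, np.float64(400.5), 10)
(294, np.float64(400.0), 9)
(295, np.float64(399.0), 9)
(296, np.float64(398.5), 8)
(297, np.float64(398.5), 8)
(298, np.float64(398.5), 6)
(299, np.float64(398.0), 5)
```

View pics/v_a.png

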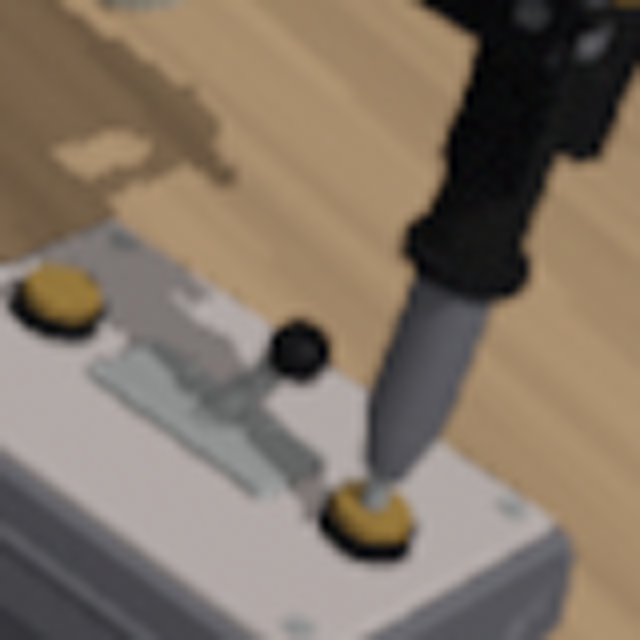

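The tip is now on the brass head, nose at about crop (373,505) against the head's centre (372,513). That suggests it's 2–4 mm short, away from the camera. I'll quantify this by differencing the images.

```bash
python3 - <<'E'
from h import *
a=cv2.imread('pics/sc_a.png').astype(int);b=cv2.imread('pics/sc_pre.png').astype(int)
print('blue a');print(a[298:309,391:403,0]);print('blue pre');print(b[298:309,391:403,0])
E
```

```text
blue a
[[164 167 167 163 135  79  73  81  85  91 123 157]
 [168 160 145 143 126  94  80  83  84 110 150 167]
 [146 126  86  76  77  97 100 101 120 148 164 167]
 [ 89  72  46  41  70 104 121 114 120 153 167 167]
 [ 35  48  56  51  79 117 127 106  69 116 157 167]
 [ 25  41  56  58  74 102 106  82  60  79 135 167]
 [ 24  34  45  56  60  65  65  58  60  62 116 160]
 [ 17  25  37  48  55  58  59  60  59  57  92 145]
 [ 15  20  30  38  47  52  57  57  56  48  87 145]
 [ 57  15  18  27  35  42  42  42  41  36 110 159]
 [121  58  20  19  21  24  24  24  23  33 124 167]]
blue pre
[[164 168 167 166 147 112 126 141 157 168 167 167]
 [167 159 147 146 133 122 138 158 164 167 168 167]
 [159 127  93  89  86  99 118 141 157 167 167 167]
 [118  77  59  59  60  60  60  79 118 153 167 167]
 [ 34  48  59  59  61  60  59  59  68 116 156 167]
 [ 24  42  56  60  59  59  60  60  59  78 135 167]
 [ 24  32  45  55  59  59  59  59  60  61 117 161]
 [ 19  22  38  47  56  58  59  59  61  58  93 145]
 [ 19  22  30  39  47  52  56  57  56  48  87 145]
 [ 56  16  17  26  37  39  42  42  41  37 109 159]
 [121  59  15  21  20  23  26  24  20  35 124 167]]
```

The image offset comes to about 2 mm short along the face's x axis and roughly zero along y. I lift off, shift 2 mm, and press again.

Emit:
jog_arm --motion '[[[0,0,-0.05,0,0,0,1],[0,0.02,-0.05,0,0,0,1],[0,0.02,-0.05,0,0,0,1],[0,0.02,0,0,0,0,1],[0,0.02,0.04,0,0,0,1]]]'

```text
time_s: 10.5
tool_pos: [0.515, 0.2599, 0.169]
tool_rot: [160.0, -0.1, 99.6]
force: [-0.5, 1.3, 0.6]
grip_width: 0.0254
grasp_force: 30.0
```

```bash
python3 look.py b 20;python3 - <<'E'
from h import *
a=cv2.imread('pics/sc_b.png').astype(int);print(a[298:309,391:403,0])
E
```

```text
t 11.5 [0.5146 0.2597 0.1689] [160.0038  -0.0596  99.6112] F [-0.3261  0.0411  1.4998] sd [0.1088 0.0866 0.1146] F.n 1.5168031065945087
tip in face frame at L (mm) [ 1.8221  2.9126 -1.9926] axis [-0.001  0.001 -1.   ] exp tip px [396.0872 305.285 ]
remaining to 6mm push (array([-0.0281, -0.0192,  0.0401]), array([-0.0003, -0.0003, -0.0001]))
[[164 167 152 103  64  73  81  87  89  90 110 148]
 [168 159 130  86  65  74  83  87  88 103 138 162]
 [159 126  78  64  67  76  84  86  96 133 161 168]
 [118  69  39  57  80  88  87  82  94 141 167 167]
 [ 30  35  39  66  99 113 103  72  70 117 157 167]
 [ 26  34  45  64 100 120 100  61  60  78 136 167]
 [ 23  32  45  53  79  91  71  60  61  61 117 160]
 [ 16  24  37  48  54  58  61  60  60  57  93 145]
 [ 11  20  30  40  47  53  57  57  55  48  86 145]
 [ 57  15  20  25  35  41  42  42  42  35 110 159]
 [121  58  16  18  20  24  22  23  22  35 124 167]]
```

Emit:
jog_arm --motion '[[[0,-0.005,0.008,0,0,0,1],[0,-0.005,0.015,0,0,0,1],[0,-0.005,0.015,0,0,0,1],[0,-0.005,0.015,0,0,0,1]]]'

```text
time_s: 11.9
tool_pos: [0.5147, 0.2597, 0.1675]
tool_rot: [160.0, -0.1, 99.6]
force: [0.4, -0.6, 0.8]
grip_width: 0.0257
grasp_force: 30.0
```

```bash
python3 look.py c 24;python3 - <<'E'
from h import *
a=cv2.imread('pics/sc_c.png').astype(int);print(a[298:309,391:403,0])
I=cv2.imread('pics/sc_c.png')
for c,s,m in blobs(I,(0,0,0),(180,255,60),(378,276,396,292)): print('ball',c,s)
for c,s,m in blobs(cv2.imread('pics/sc_pre.png'),(0,0,0),(180,255,60),(378,276,396,292)): print('ball pre',c,s)
E
```

```text
t 13.1 [0.5146 0.2597 0.1674] [160.013   -0.0568  99.6156] F [0.4185 0.2597 1.996 ] sd [0.1    0.0961 0.1062] F.n 1.7186121146355011
tip in face frame at L (mm) [ 1.256   2.8918 -3.4762] axis [-0.0012  0.001  -1.    ] exp tip px [396.0185 305.7485]
remaining to 6mm push (array([-0.0279, -0.0137,  0.0252]), array([-0.0004, -0.0003, -0.    ]))
[[164 167 150  98  65  74  82  88  90  91 100 135]
 [167 159 130  87  65  74  82  87  89 100 129 158]
 [147 126  77  64  66  75  83  87  92 125 158 167]
 [ 89  69  38  54  71  78  83  84  90 136 168 167]
 [ 32  34  39  60  82  94  96  76  73 117 157 167]
 [ 26  35  47  62  86 104  96  64  60  78 136 167]
 [ 23  32  45  53  73  86  71  59  60  61 117 160]
 [ 16  26  37  47  56  57  59  60  60  58  93 145]
 [ 14  21  29  39  47  54  56  58  57  50  87 145]
 [ 57  13  20  26  36  41  42  40  41  36 110 159]
 [121  58  18  21  19  21  25  25  22  34 124 167]]
ball [386.9268 283.561 ] 41
ball pre [386.9268 283.561 ] 41
```

The push measures about 2.4 N, so the tip is in roughly 5.5 mm of its 12 mm. The tip sits within about 1 mm of the brass centre, the axis is square to within 0.1°, and the lever is undisturbed. Handing in.

```bash
python3 -c "
from cell import env
print(env.sign_off())"
```

```text
the job is handed in; nothing more can be done
None
```

I handed the job in at about 13 s with the tester still gripped at 30 N, its tip on the live left terminal, within about 2 mm of its centre, square to the face and pushed in about 5–6 of its 12 mm; the lever has not moved, and sign-off returned no verdict.

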